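# Sweep the spice-jar lids into the grey box and shut its flap

## Robot

A 6-joint arm with a two-finger parallel gripper is mounted at the origin on the work surface. World frame = base frame: x ahead of the robot, y to its left, z up, the work surface at z = 0. Lengths are in m, angles in degrees, forces in N, time in s.
With the tool pointing down it reaches from about 0.35 to 0.875 m from the base axis. Payload 15.5 kg.
Tool frame: the origin (TCP) lies midway between the tips of the shut fingers; the grasp point (between the pads) lies env.grip_depth behind it (env.grip_depth is the distance from the TCP to the grasp point, in m); z points along the fingers, y is the line along which they close (so a half turn about z gives the same grasp; the last joint's range is limited). The gripper opens to 85 mm and grips with 20 to 120 N. Pads are 22 mm wide; open, the fingers measure 114 mm over their backs; the gripper's body (76 mm by 85 mm) begins 54 mm behind the grasp point. The pads swing forward as they close: fully open they stand 13 mm farther back than shut.
Start: joints at [-69.929, 28.281, 77.091, -0, 74.628, -5.472], TCP at [0.269, -0.564, 0.231] pointing down, gripper open.
Joint ranges: [-166.48, 166.48], [-47.26, 123.95], [12.59, 153.08], [-70.14, 250.14], [6.76, 159.57], [-176.63, 176.63]. Speed limits (degrees/s): [108.29, 108.29, 147.25, 172.46, 172.46, 172.46].

## Interface

Orientations are given as a 3x3 rotation matrix whose columns are the frame's x, y, z axes.
In Python, from rig import env gives the robot as it stands.
- The arm moves only by the tool play_rows, never from a script. Its argument "motion" is a list of rows, each a list of 4 numbers: the shift along the world's x, y, z in m, then the turn about the world's z in rad. In form: [[x, y, z, yaw], ...]. A call has exactly 8 rows; each row is the pose to reach, as a shift and turn from the pose commanded when the call began; what a row does not reach only later rows make up. A row lasts 1/8 s, in which the tool goes at most 62.5 mm and 10.7 degrees, less where a joint would pass 70% of its speed; a pose out of reach is approached as far as the arm can. A call with a gripper value outside its range is refused whole. "fingers" is the opening, from 0 (shut) to 1 (fully open), set as the call begins (left out, the last holds). The fingers move at their own pace and stop on an object; "force" is the grip in N (left out, the last holds). Time passes only in rows, so rows that repeat a pose let the fingers close, or fill a call up. It gives the time, the measured TCP pose, the force, the opening and the grip force at its end, in the units of the state.
- env.get_obs(): the state, without advancing time (a new reading comes with each control period).
- env.camera(name): name is "side" or "top"; returns the picture (420x560x3 uint8, red, green, blue); there is no depth.
- env.camera_model(name): a dict with "camera_matrix" (3x3 intrinsics, pixels), "rvec" (rotation vector, rad) and "tvec" (3), from world to camera coordinates, as OpenCV has them. Camera axes: x right, y down, z forward; pixel columns grow to the right and rows downward; lengths in m; the calibration is good to about 2 mm. A picture is of the moment at which its call begins. camera_model takes no time and is no camera call.
- env.job_done(): hands the job in; it is judged then, once.
The state is a dict: "time_s": time; "q": joint angles; "qvel": joint speeds; "tau": joint torques, N m; "tool_pos": TCP position; "orientation": TCP orientation; "wrist_force": force on the tool from outside, world axes, zero at the start; "moment": the same for the moment, N m; "width": opening from 0.0 (shut) to 1.0 (fully open); "grasp_force": force on a finger pad.
Only numpy, scipy, OpenCV 4.12 (cv2) and the standard library are available. Lean on these libraries where they do the work, as an engineer would, in place of code of your own. Each camera call takes 0.05 s, during which the arm holds its last target. There are 200 camera calls.

## Task

Three loose spice-jar lids (red, green and blue) lie about on the shelf: sweep them with your fingers along the shelf top, through the open front, into the grey box, and finish with the box's hinged flap pushed fully shut behind them. Do not pick the lids up, and leave the egg cup, the measuring cup and the two coasters where they stand.

Things in the scene. Friction and masses are not known exactly. Their poses are not given: they have to be found in the camera images.
- red_lid_center (a point): centre (half-way up, 7 mm above the shelf when lying) of the loose red screw lid of a spice jar: a flat disc 38 mm across and 14 mm high, about 20 g, lying on the shelf (top z = 0) and sliding freely; which lid lies where changes
- green_lid_center (a point): centre (half-way up, 7 mm above the shelf when lying) of the loose green screw lid of a spice jar: a flat disc 38 mm across and 14 mm high, about 20 g, lying on the shelf (top z = 0) and sliding freely; which lid lies where changes
- blue_lid_center (a point): centre (half-way up, 7 mm above the shelf when lying) of the loose blue screw lid of a spice jar: a flat disc 38 mm across and 14 mm high, about 20 g, lying on the shelf (top z = 0) and sliding freely; which lid lies where changes
- box: low open-topped grey plastic box, fixed to the shelf. Origin: centre of its inside, at shelf level; turned about the vertical by up to 0.25 rad either way. Inside it measures 130 mm along its x by 110 mm along its y; walls 4 mm thick and 30 mm high stand at -x, +x and +y. Its open front, the full 130 mm wide, is at its y = -55 mm and faces its own -y; the floor is level with the shelf, no sill. The flap closes this front
- flap (a joint): upright flap of the grey box, turning about a vertical hinge: 0 = fully shut across the front (a stop), grows as its free edge swings out to the box's -y; 1.57 = square to the front, 2.95 = wide open. It starts around half open (1.3 to 1.7 rad). A light friction hinge (about 0.3 N at the free edge) leaves it where it is pushed. The flap is 134 mm long from hinge to free edge, 4 mm thick, 2 to 30 mm above the shelf
- flap_hinge (a point): on the flap's hinge axis, 16 mm above the shelf, at the front +x corner of the box (box x = 67 mm, y = -58 mm)
- flap_edge (a point): middle of the flap's free edge (black tab there), 16 mm above the shelf; 134 mm from the hinge
- egg_cup: orange ceramic egg cup, 50 mm across, 58 mm high, 90 g, loose; origin centre of its foot. Leave it
- measuring_cup: stainless measuring cup, 76 mm across, 55 mm high, its flat handle reaches 120 mm from its centre along its +x, loose; origin centre of its base. Leave it
- coaster_low: lower of two stacked square bamboo coasters, 95 x 95 x 9 mm each, loose; origin centre of its underside. Leave it
- coaster_top: upper bamboo coaster, lying on the lower; origin centre of its underside. Leave it
Mind the look-alikes: they are no part of the job. Of the things shaped like the part that bears blue_lid_center, the blue one is meant.

How it is judged:
By the outcome, as a careful person would: the job done as asked, in the order asked, and still so for the second after the job is handed in, with the robot touching nothing.
It also fails if it takes over 72 s, if anything falls off the work surface, if the arm or the gripper's body presses on something with over 40 N, if the wrist force passes 120 N, or if a joint passes its speed limit or range.

## Working session

There is one attempt and no reset: what is moved stays moved. The work goes in short steps, Python scripts to look and compute and a tool call to move; the robot and the scene stay as the last step left them, time stands still between calls to the robot, and variables do not carry over. Pictures are saved under pics/ and viewed, at most 10 in all, crops included, and the job is handed in when it is done.

Besides the shell and the picture viewer there is one more tool, called after ">>>" as name(argument=value, ...), one argument or row to a line, values as JSON. play_rows: Moves the arm, as the interface text tells. Its arguments: {"type":"object","properties":{"motion":{"type":"array"},"fingers":{"type":"number"},"force":{"type":"number"}},"required":["motion"]}

```bash
ls; mkdir -p pics
python3 - <<'E'
from rig import env
import cv2
for n in("top","side"):
    cv2.imwrite(f"pics/{n}0.png",env.camera(n)[:,:,::-1])
    m=env.camera_model(n);print(m)
o=env.get_obs();print(o["time_s"],o["tool_pos"],o["orientation"],env.grip_depth,o["width"])
E
```

```text
pics
{'camera_matrix': array([[532.33706723,   0.        , 278.19354231],
       [  0.        , 532.33706723, 199.71843662],
       [  0.        ,   0.        ,   1.        ]]), 'rvec': array([ 2.1382198 , -2.20191405,  0.10919301]), 'tvec': array([-0.06282339,  0.53737671,  1.00596614])}
{'camera_matrix': array([[537.48850448,   0.        , 276.87890135],
       [  0.        , 537.48850448, 208.64434575],
       [  0.        ,   0.        ,   1.        ]]), 'rvec': array([ 2.43365453, -0.1193574 ,  0.06175516]), 'tvec': array([-0.54704726,  0.00446475,  1.14905611])}
0.1 [ 0.26938951 -0.56364028  0.23076825] [[ 9.02265170e-01  4.31181435e-01 -3.65922837e-04]
 [ 4.31181580e-01 -9.02264643e-01  9.79029900e-04]
 [ 9.19802796e-05 -1.04112377e-03 -9.99999454e-01]] 0.0187 0.9989137431712091
```

View pics/top0.png

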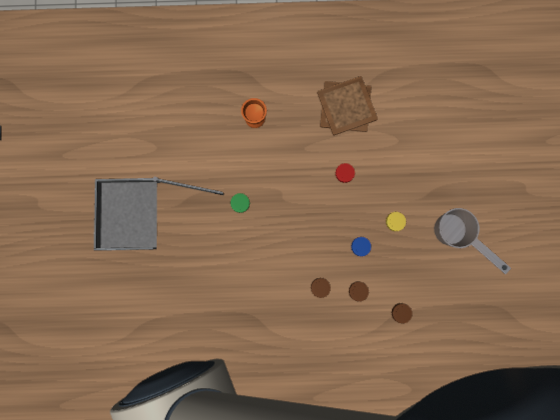

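View pics/side0.png

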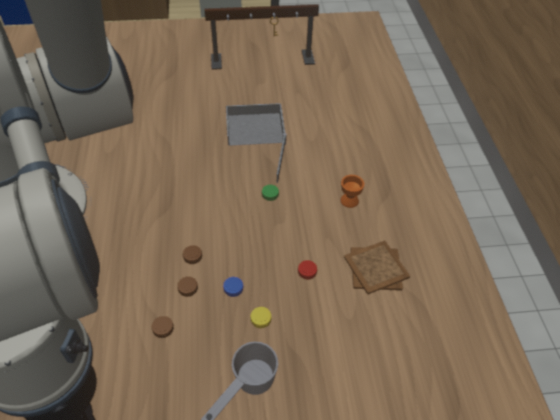

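The top view shows the lids: red (345,173), green (240,203) and blue (361,247). The look-alikes are a yellow lid (397,221) and three brown ones (320,288), (359,291) and (402,313). Only the red, green and blue ones match the description. The box is at (127,214), with its front facing image right. The flap runs from (155,180) to (223,193).

```bash
cat > h.py <<'E'
import cv2,numpy as np
from rig import env
def ray(n,px,z):
    m=env.camera_model(n);R=cv2.Rodrigues(m["rvec"])[0];t=m["tvec"].ravel()
    d=R.T@np.linalg.inv(m["camera_matrix"])@np.array([px[0],px[1],1.]);c=-R.T@t
    return c+d*(z-c[2])/d[2]
R={"red":((0,8),170),"green":((50,80),100),"blue":((105,125),120),"yellow":((25,33),170)}
def lids(n,im,z=.014):
    h=cv2.cvtColor(im,cv2.COLOR_RGB2HSV);out={}
    for k,((a,b),s) in R.items():
        m=cv2.inRange(h,(a,s,60),(b,255,255))
        c=[x for x in cv2.findContours(m,0,2)[0] if cv2.contourArea(x)>40]
        out[k]=[(np.round((x.min(0)+x.max(0))[0]/2,1).tolist(),cv2.contourArea(x),np.round(ray(n,(x.min(0)+x.max(0))[0]/2,.007)[:2],4).tolist()) for x in c]
    return out
E
python3 - <<'E'
from h import *
for n in("top","side"):
    im=cv2.imread(f"pics/{n}0.png")[:,:,::-1].copy()
    for k,v in lids(n,im).items():print(n,k,v)
for nm,p,z in[("hinge",(155,180),.03),("edge",(223,193),.03),("bl back +x",(95,179),.03),("back -x",(96,250),.03),("front -x",(157,248),.03),("egg",(255,112),.05),("coaster",(348,105),.018),("cup",(457,228),.05),("handle",(506,269),.05),("br1",(320,288),.007),("br2",(359,291),.007),("br3",(402,313),.007),("imgTL",(0,0),0),("BR",(559,419),0)]:
    print(nm,ray("top",p,z).round(4))
im=cv2.imread("pics/top0.png");c=np.hstack([cv2.resize(im[140:270,80:240],None,fx=2.5,fy=2.5,interpolation=2),cv2.resize(im[140:270,230:390],None,fx=2.5,fy=2.5,interpolation=2)]);cv2.imwrite("pics/c0.png",c)
E
```

```text
top red [([345.0, 173.0], 252.5, [0.5867, -0.2129])]
top green [([239.5, 202.5], 254.5, [0.534, -0.002])]
top blue [([361.0, 246.0], 256.5, [0.4414, -0.2382])]
top yellow []
side red [([307.0, 268.5], 183.5, [0.5877, -0.209])]
side green [([270.0, 191.5], 149.0, [0.5347, 0.0006])]
side blue [([232.5, 285.5], 207.5, [0.4405, -0.2343]), ([15.5, 11.5], 600.0, [-0.1761, 0.8183])]
side yellow []
hinge [0.5805 0.1594 0.03  ]
edge [0.5512 0.0279 0.03  ]
bl back +x [0.5859 0.276  0.03  ]
back -x [0.4484 0.2733 0.03  ]
front -x [0.4488 0.1564 0.03  ]
egg [ 0.7042 -0.0388  0.05  ]
coaster [ 0.7217 -0.2232  0.018 ]
cup [ 0.4695 -0.414   0.05  ]
handle [ 0.3902 -0.5008  0.05  ]
br1 [ 0.3624 -0.1548  0.007 ]
br2 [ 0.3544 -0.2304  0.007 ]
br3 [ 0.3099 -0.3117  0.007 ]
imgTL [0.9702 0.4848 0.    ]
BR [ 0.1013 -0.6027  0.    ]
```

View pics/c0.png

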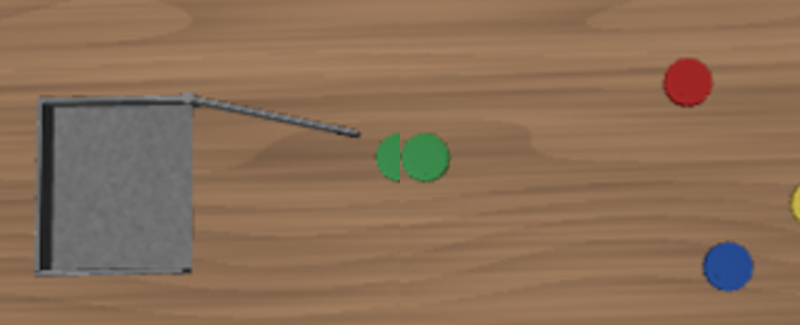

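>>> play_rows(
  motion=[
    [0.015,0.04,0,0.14],
    [0.03,0.08,0,0.28],
    [0.045,0.12,0,0.42],
    [0.06,0.16,0,0.56],
    [0.075,0.2,0,0.7],
    [0.09,0.24,0,0.84],
    [0.105,0.29,0,0.98],
    [0.12,0.34,0,1.125],
  ],
  fingers=0.3,
)

```text
time_s: 1.1
tool_pos: [0.3896, -0.2224, 0.2312]
orientation: [[-0.004, 1.0, -0.0], [1.0, 0.004, 0.0], [0.0, -0.0, -1.0]]
wrist_force: [1.2, 0.1, 0.4]
width: 0.298
grasp_force: 0.0
```

>>> play_rows(
  motion=[
    [0.02,0.04,-0.02,0],
    [0.04,0.08,-0.04,0],
    [0.06,0.13,-0.06,0],
    [0.08,0.18,-0.08,0],
    [0.1,0.23,-0.1,0],
    [0.115,0.28,-0.13,0],
    [0.126,0.314,-0.16,0],
    [0.126,0.314,-0.16,0],
  ],
)

```text
time_s: 2.1
tool_pos: [0.5147, 0.0921, 0.0692]
orientation: [[-0.003, 1.0, -0.003], [1.0, 0.003, -0.0], [-0.0, -0.003, -1.0]]
wrist_force: [0.4, -0.6, 0.7]
width: 0.304
grasp_force: 0.0
```

```bash
python3 -c "
from h import *
o=env.get_obs();print(o['time_s'],o['tool_pos'],o['orientation'],o['width'],o['wrist_force']);print(ray('top',(397,221),.007))"
```

```text
2.1 [0.51468791 0.09206101 0.06922285] [[-2.94877254e-03  9.99990467e-01 -3.22039693e-03]
 [ 9.99995652e-01  2.94868141e-03 -3.30439862e-05]
 [-2.35477466e-05 -3.22048037e-03 -9.99994814e-01]] 0.3042754889814436 [ 0.39908009 -0.62617448  0.71608755]
[ 0.48831473 -0.31124506  0.007     ]
```

>>> play_rows(
  motion=[
    [0,0,-0.03,0],
    [0,0,-0.06,0],
    [0.015,0,-0.06,0],
    [0.03,0,-0.06,0],
    [0.045,0,-0.06,0],
    [0.06,0,-0.06,0],
    [0.075,0,-0.06,0],
    [0.088,0,-0.06,0],
  ],
)

```text
time_s: 3.1
tool_pos: [0.6055, 0.0896, 0.013]
orientation: [[0.0, 1.0, 0.002], [1.0, -0.0, 0.0], [0.0, 0.002, -1.0]]
wrist_force: [-0.6, 0.5, -0.2]
width: 0.303
grasp_force: 0.2
```

>>> play_rows(
  motion=[
    [-0.005,0,0,0],
    [-0.01,0,0.03,0],
    [-0.02,-0.02,0.05,0],
    [-0.04,-0.06,0.05,0],
    [-0.06,-0.1,0.05,0],
    [-0.069,-0.13,0.05,0],
    [-0.069,-0.138,0.05,0],
    [-0.069,-0.138,0.05,0],
  ],
)

```text
time_s: 4.1
tool_pos: [0.5344, -0.048, 0.0615]
orientation: [[0.001, 1.0, 0.0], [1.0, -0.001, 0.0], [0.0, 0.0, -1.0]]
wrist_force: [1.2, -0.0, -0.2]
width: 0.302
grasp_force: 0.0
```

>>> play_rows(
  motion=[
    [0,0,-0.03,0],
    [0,0,-0.056,0],
    [0,0.008,-0.056,0],
    [0,0.016,-0.056,0],
    [0,0.028,-0.056,0],
    [0,0.042,-0.056,0],
    [0.001,0.057,-0.056,0],
    [0.001,0.073,-0.056,0],
  ],
)

```text
time_s: 5.1
tool_pos: [0.5357, 0.0263, 0.0055]
orientation: [[-0.0, 1.0, 0.0], [1.0, 0.0, -0.0], [-0.0, 0.0, -1.0]]
wrist_force: [-0.3, -0.0, 0.5]
width: 0.3
grasp_force: 0.5
```

Run:
```python
from h import *
for n in("top","side"):
    im=env.camera(n);print(n,lids(n,im)); cv2.imwrite(f"pics/{n}1.png",im[:,:,::-1])
print(env.get_obs()["tool_pos"])
```

```text
top {'red': [([345.0, 173.0], 252.5, [0.5867, -0.2129])], 'green': [], 'blue': [([361.0, 246.0], 256.5, [0.4414, -0.2382])], 'yellow': []}
side {'red': [([307.0, 268.5], 178.0, [0.5877, -0.209])], 'green': [([269.0, 173.5], 110.0, [0.5377, 0.0557])], 'blue': [([232.5, 285.5], 204.5, [0.4405, -0.2343])], 'yellow': []}
[0.53533365 0.02677168 0.0052971 ]
```

View pics/side1.png

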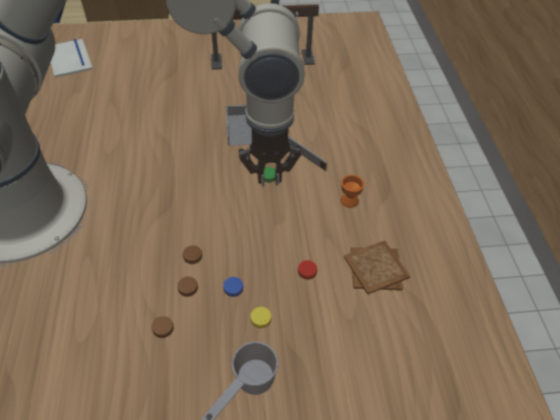

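The side view shows the green lid (269,174) held ahead of both fingertips, and the flap swung out to (326,166). It is clear of the egg cup.

>>> play_rows(
  motion=[
    [0,0.012,0,0],
    [0.001,0.028,0,0],
    [0.001,0.045,0,0],
    [0.002,0.062,0,0],
    [0.003,0.08,0,0],
    [0.004,0.098,0,0],
    [0.005,0.115,0,0],
    [0.005,0.132,0,0],
  ],
)

```text
time_s: 6.2
tool_pos: [0.5406, 0.1583, 0.0053]
orientation: [[-0.0, 1.0, 0.0], [1.0, 0.0, 0.0], [0.0, 0.0, -1.0]]
wrist_force: [1.2, -0.8, -0.0]
width: 0.302
grasp_force: 0.1
```

>>> play_rows(
  motion=[
    [0,0.015,0,0],
    [0,0.03,0,0],
    [0,0.042,0,0],
    [0,0.05,0,0],
    [0,0.05,0,0],
    [0,0.045,0.02,0],
    [0,0.04,0.06,0],
    [-0.01,0.02,0.08,0],
  ],
)

```text
time_s: 7.2
tool_pos: [0.5318, 0.1768, 0.0883]
orientation: [[-0.0, 1.0, 0.004], [1.0, 0.0, 0.001], [0.001, 0.004, -1.0]]
wrist_force: [0.4, -1.4, -0.5]
width: 0.297
grasp_force: 0.0
```

>>> play_rows(
  motion=[
    [-0.005,-0.03,0,0],
    [-0.02,-0.085,0,-0.02],
    [-0.03,-0.14,0,-0.04],
    [-0.045,-0.2,0,-0.06],
    [-0.058,-0.26,0,-0.08],
    [-0.07,-0.32,0,-0.092],
    [-0.08,-0.38,0,-0.092],
    [-0.093,-0.435,0,-0.092],
  ],
)

```text
time_s: 8.2
tool_pos: [0.4367, -0.2608, 0.0866]
orientation: [[0.093, 0.996, 0.001], [0.996, -0.093, -0.001], [-0.001, 0.001, -1.0]]
wrist_force: [1.2, 0.1, -0.4]
width: 0.299
grasp_force: 0.0
```

>>> play_rows(
  motion=[
    [0,-0.018,-0.02,0],
    [0,-0.018,-0.05,0],
    [0,-0.018,-0.081,0],
    [0,-0.018,-0.081,0],
    [0.001,-0.008,-0.081,0],
    [0.002,0.002,-0.081,0],
    [0.003,0.014,-0.081,0],
    [0.004,0.028,-0.081,0],
  ],
)

```text
time_s: 9.2
tool_pos: [0.4418, -0.229, 0.0047]
orientation: [[0.092, 0.996, 0.001], [0.996, -0.092, -0.0], [-0.0, 0.001, -1.0]]
wrist_force: [0.1, -0.1, 0.5]
width: 0.3
grasp_force: 0.5
```

Run:
```python
from h import *
for n in("top","side"):
    im=env.camera(n);print(n,lids(n,im)); cv2.imwrite(f"pics/{n}2.png",im[:,:,::-1])
print(env.get_obs()["tool_pos"])
```

```text
top {'red': [([345.0, 173.0], 254.5, [0.5867, -0.2129])], 'green': [], 'blue': [], 'yellow': []}
side {'red': [([307.0, 268.5], 180.0, [0.5877, -0.209])], 'green': [], 'blue': [([231.5, 271.5], 129.5, [0.4402, -0.2022]), ([21.5, 11.5], 687.0, [-0.1579, 0.8168])], 'yellow': []}
[ 0.44129385 -0.22813542  0.00441705]
```

View pics/side2.png

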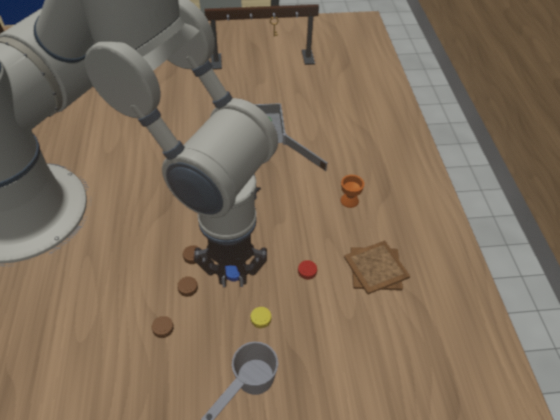

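The side view shows the blue lid (232,272) in front of the fingers, with the yellow and brown lids clear of them.

>>> play_rows(
  motion=[
    [0.001,0.012,0,0],
    [0.003,0.028,0,0],
    [0.004,0.046,0,0],
    [0.006,0.066,0,0],
    [0.008,0.086,0,0],
    [0.01,0.106,0,0],
    [0.012,0.126,0,0],
    [0.014,0.146,0,0],
  ],
)

```text
time_s: 10.3
tool_pos: [0.4553, -0.0823, 0.0043]
orientation: [[0.092, 0.996, -0.0], [0.996, -0.092, 0.0], [0.0, -0.0, -1.0]]
wrist_force: [0.1, -1.0, -0.2]
width: 0.299
grasp_force: 0.2
```

>>> play_rows(
  motion=[
    [0.002,0.02,0,0],
    [0.004,0.04,0,0],
    [0.006,0.06,0,0],
    [0.008,0.08,0,0],
    [0.01,0.1,0,0],
    [0.012,0.12,0,0],
    [0.013,0.14,0,0],
    [0.015,0.16,0,0],
  ],
)

```text
time_s: 11.3
tool_pos: [0.4698, 0.0775, 0.0042]
orientation: [[0.091, 0.996, -0.001], [0.996, -0.091, -0.0], [-0.0, -0.001, -1.0]]
wrist_force: [0.1, -0.1, 0.7]
width: 0.3
grasp_force: 0.2
```

>>> play_rows(
  motion=[
    [0.002,0.02,0,0],
    [0.004,0.04,0,0],
    [0.006,0.06,0,0],
    [0.008,0.08,0,0],
    [0.01,0.1,0,0],
    [0.012,0.118,0,0],
    [0.013,0.132,0,0],
    [0.013,0.138,0,0],
  ],
)

```text
time_s: 12.3
tool_pos: [0.4834, 0.2149, 0.0042]
orientation: [[0.091, 0.996, 0.0], [0.996, -0.091, 0.0], [0.0, 0.0, -1.0]]
wrist_force: [0.3, -1.6, 0.2]
width: 0.301
grasp_force: 0.2
```

>>> play_rows(
  motion=[
    [0,0,0,0],
    [0,-0.01,0.03,0],
    [0.01,-0.03,0.06,0.04],
    [0.025,-0.075,0.08,0.08],
    [0.04,-0.13,0.08,0.12],
    [0.055,-0.19,0.08,0.16],
    [0.07,-0.25,0.08,0.2],
    [0.085,-0.31,0.08,0.25],
  ],
)

```text
time_s: 13.3
tool_pos: [0.5683, -0.0986, 0.0843]
orientation: [[-0.158, 0.987, -0.0], [0.987, 0.158, 0.0], [0.0, -0.0, -1.0]]
wrist_force: [0.6, 0.8, 0.7]
width: 0.3
grasp_force: 0.0
```

Run:
```python
from h import *
for n in("top","side"):
    im=env.camera(n);print(n,lids(n,im)); cv2.imwrite(f"pics/{n}3.png",im[:,:,::-1])
print(env.get_obs()["tool_pos"])
```

```text
top {'red': [], 'green': [([120.5, 203.0], 264.0, [0.5399, 0.2332])], 'blue': [([116.5, 231.0], 271.5, [0.4848, 0.2411])], 'yellow': []}
side {'red': [([307.0, 268.5], 184.5, [0.5877, -0.209])], 'green': [([262.5, 121.5], 95.0, [0.5383, 0.2364])], 'blue': [([241.5, 120.0], 99.0, [0.4867, 0.2467])], 'yellow': []}
[ 0.56979149 -0.10213268  0.08436723]
```

View pics/top3.png

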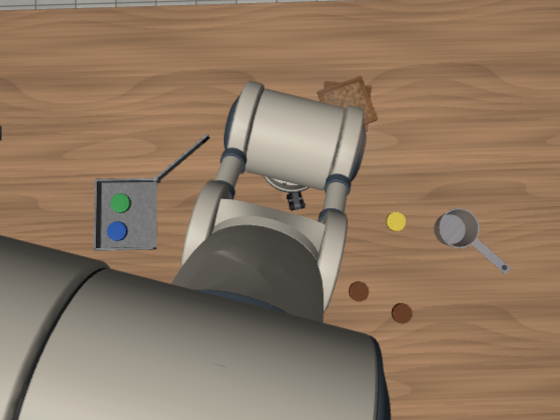

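The top view shows green (120,203) and blue (117,231) inside the box against the back. The flap is open to (208,137).

>>> play_rows(
  motion=[
    [0.01,-0.05,0,0.02],
    [0.02,-0.105,0,0.02],
    [0.026,-0.152,0,0.02],
    [0.026,-0.153,-0.02,0.02],
    [0.026,-0.153,-0.055,0.02],
    [0.026,-0.153,-0.08,0.02],
    [0.026,-0.153,-0.08,0.02],
    [0.024,-0.144,-0.08,0.02],
  ],
)

```text
time_s: 14.4
tool_pos: [0.5927, -0.2403, 0.0051]
orientation: [[-0.176, 0.984, 0.001], [0.984, 0.176, -0.001], [-0.001, 0.001, -1.0]]
wrist_force: [0.0, -0.7, 0.1]
width: 0.302
grasp_force: 0.0
```

>>> play_rows(
  motion=[
    [-0.002,0.01,0,0],
    [-0.004,0.022,0,0],
    [-0.007,0.037,0,0],
    [-0.01,0.054,0,0],
    [-0.013,0.072,0,0],
    [-0.016,0.09,0,0],
    [-0.019,0.108,0,0],
    [-0.022,0.126,0,0],
  ],
)

```text
time_s: 15.4
tool_pos: [0.5703, -0.1127, 0.0043]
orientation: [[-0.177, 0.984, -0.0], [0.984, 0.177, 0.0], [0.0, 0.0, -1.0]]
wrist_force: [0.5, -0.8, 0.9]
width: 0.296
grasp_force: 0.4
```

Run:
```python
from h import *
for n in("top","side"):
    im=env.camera(n);print(n,lids(n,im)); cv2.imwrite(f"pics/{n}4.png",im[:,:,::-1])
print(env.get_obs()["tool_pos"])
```

```text
top {'red': [], 'green': [], 'blue': [], 'yellow': []}
side {'red': [([292.0, 220.5], 68.0, [0.5731, -0.0858])], 'green': [], 'blue': [([241.5, 120.0], 101.0, [0.4867, 0.2467])], 'yellow': []}
[ 0.5697913  -0.11179565  0.00418783]
```

>>> play_rows(
  motion=[
    [-0.003,0.018,0,0],
    [-0.006,0.036,0,0],
    [-0.01,0.055,0,0],
    [-0.013,0.074,0,0],
    [-0.017,0.093,0,0],
    [-0.02,0.112,0,0],
    [-0.024,0.132,0,0],
    [-0.027,0.152,0,0],
  ],
)

```text
time_s: 16.5
tool_pos: [0.5432, 0.0394, 0.0043]
orientation: [[-0.177, 0.984, -0.0], [0.984, 0.177, -0.0], [0.0, -0.0, -1.0]]
wrist_force: [-0.2, 0.5, 0.3]
width: 0.297
grasp_force: 0.1
```

>>> play_rows(
  motion=[
    [-0.004,0.02,0,0],
    [-0.007,0.04,0,0],
    [-0.011,0.06,0,0],
    [-0.014,0.08,0,0],
    [-0.018,0.1,0,0],
    [-0.022,0.12,0,0],
    [-0.025,0.136,0,0],
    [-0.026,0.14,0,0],
  ],
)

```text
time_s: 17.5
tool_pos: [0.5172, 0.1792, 0.0043]
orientation: [[-0.178, 0.984, 0.0], [0.984, 0.178, 0.0], [0.0, 0.0, -1.0]]
wrist_force: [-0.5, -0.3, -0.6]
width: 0.297
grasp_force: 0.1
```

>>> play_rows(
  motion=[
    [0,0,0,0],
    [0,-0.01,0.03,0],
    [0.005,-0.03,0.06,0],
    [0.02,-0.075,0.08,0],
    [0.04,-0.13,0.08,0],
    [0.06,-0.18,0.08,0],
    [0.08,-0.22,0.08,0],
    [0.08,-0.22,0.08,0],
  ],
)

```text
time_s: 18.5
tool_pos: [0.5988, -0.0456, 0.0843]
orientation: [[-0.173, 0.985, 0.001], [0.985, 0.173, -0.001], [-0.001, 0.001, -1.0]]
wrist_force: [-0.6, 0.3, -0.0]
width: 0.3
grasp_force: 0.0
```

Run:
```python
from h import *
for n in("top","side"):
    im=env.camera(n);print(n,lids(n,im)); cv2.imwrite(f"pics/{n}5.png",im[:,:,::-1])
print(env.get_obs()["tool_pos"],ray("top",(208,137),.03))
```

```text
top {'red': [([133.5, 216.5], 207.0, [0.5124, 0.2076])], 'green': [([120.5, 203.0], 263.0, [0.5399, 0.2332])], 'blue': [([116.5, 231.0], 271.5, [0.4848, 0.2411])], 'yellow': []}
side {'red': [([253.5, 129.5], 81.5, [0.5138, 0.2085])], 'green': [([263.5, 121.5], 100.5, [0.5408, 0.2362])], 'blue': [([241.5, 120.0], 97.0, [0.4867, 0.2467])], 'yellow': []}
[ 0.59702722 -0.04260756  0.08405911] [0.662375   0.05518384 0.03      ]
```

View pics/top5.png

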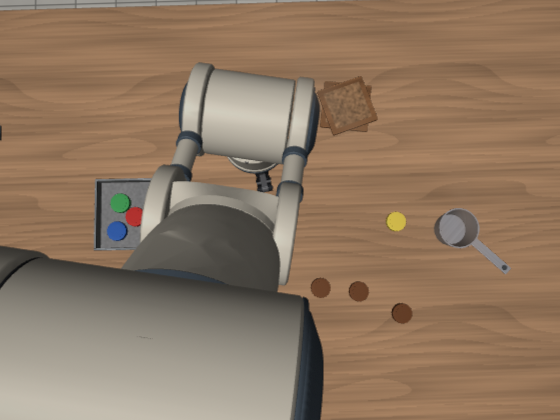

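The top view shows red, green and blue all inside the box, with red furthest forward (its front edge at y≈0.188, flap line 0.157). Next I close the flap from behind with the fingers shut.

>>> play_rows(
  motion=[
    [0.02,0.03,0,0],
    [0.045,0.08,0,0],
    [0.07,0.13,0,0],
    [0.08,0.147,0,0],
    [0.08,0.147,-0.02,0],
    [0.08,0.147,-0.05,0],
    [0.08,0.147,-0.074,0],
    [0.08,0.147,-0.074,0],
  ],
  fingers=0,
)

```text
time_s: 19.6
tool_pos: [0.6748, 0.1039, 0.0076]
orientation: [[-0.176, 0.984, -0.005], [0.984, 0.176, -0.001], [0.0, -0.005, -1.0]]
wrist_force: [0.2, -0.2, 1.8]
width: -0.001
grasp_force: 0.0
```

>>> play_rows(
  motion=[
    [-0.01,-0.007,0,0],
    [-0.021,-0.014,0,0],
    [-0.031,-0.023,0,0],
    [-0.042,-0.031,0,0],
    [-0.053,-0.038,0,0],
    [-0.067,-0.043,0,0],
    [-0.082,-0.046,0,0],
    [-0.096,-0.048,0,0],
  ],
)

```text
time_s: 20.6
tool_pos: [0.5806, 0.0567, 0.0104]
orientation: [[-0.177, 0.984, 0.0], [0.984, 0.177, -0.0], [-0.0, 0.0, -1.0]]
wrist_force: [0.3, 1.2, 0.5]
width: 0.001
grasp_force: 0.2
```

>>> play_rows(
  motion=[
    [-0.014,0.001,0,0],
    [-0.029,0.005,0,0],
    [-0.043,0.009,0,0],
    [-0.053,0.015,0,0],
    [-0.063,0.022,0,0],
    [-0.072,0.029,0,0],
    [-0.08,0.037,0,0],
    [-0.086,0.046,0,0],
  ],
)

```text
time_s: 21.6
tool_pos: [0.4951, 0.1037, 0.0103]
orientation: [[-0.177, 0.984, 0.0], [0.984, 0.177, -0.0], [-0.0, 0.0, -1.0]]
wrist_force: [0.5, 0.1, 0.4]
width: 0.002
grasp_force: 0.2
```

Run:
```python
from h import *
im=env.camera("side"); cv2.imwrite("pics/side6.png",cv2.resize(im[60:260,180:420,::-1],None,fx=3,fy=3,interpolation=2))
o=env.get_obs();print(o["tool_pos"],o["wrist_force"],o["time_s"])
```

```text
[0.49422578 0.10446574 0.01023778] [-1.90155188  1.11539456 -1.18152927] 21.65
```

View pics/side6.png

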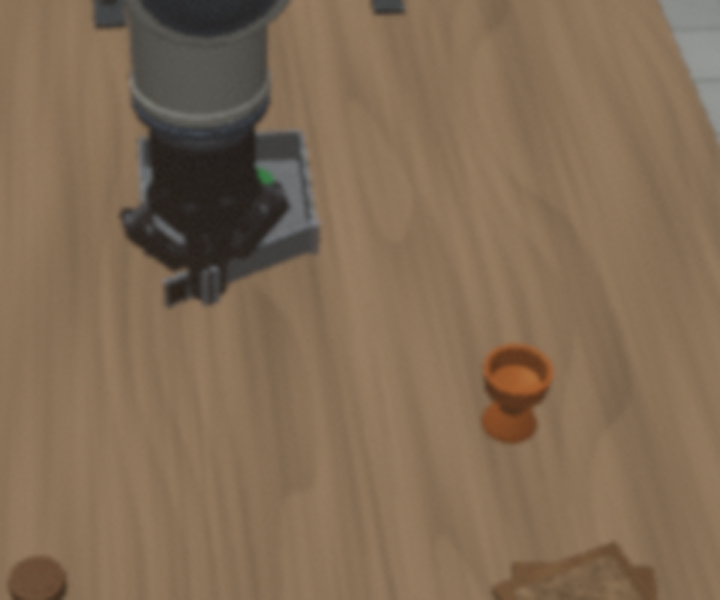

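The crop shows the flap following the fingers, nearly shut, with its free edge at (175,290). I'll finish the arc.

>>> play_rows(
  motion=[
    [-0.005,0.008,0,0],
    [-0.008,0.015,0,0],
    [-0.011,0.022,0,0],
    [-0.013,0.028,0,0],
    [-0.014,0.034,0,0],
    [-0.014,0.038,0,0],
    [-0.014,0.041,0,0],
    [-0.014,0.041,0,0],
  ],
)

```text
time_s: 22.65
tool_pos: [0.4816, 0.1442, 0.0103]
orientation: [[-0.177, 0.984, 0.0], [0.984, 0.177, 0.0], [0.0, 0.0, -1.0]]
wrist_force: [0.2, 0.3, 0.1]
width: -0.0
grasp_force: 0.0
```

Press gently in 1 mm steps until the stop pushes back.

>>> play_rows(
  motion=[
    [0,0.001,0,0],
    [0,0.001,0,0],
    [0,0.002,0,0],
    [0,0.002,0,0],
    [0,0.003,0,0],
    [0,0.003,0,0],
    [0,0.003,0,0],
    [0,0.003,0,0],
  ],
)

```text
time_s: 23.65
tool_pos: [0.4815, 0.1471, 0.0103]
orientation: [[-0.177, 0.984, 0.0], [0.984, 0.177, 0.0], [0.0, 0.0, -1.0]]
wrist_force: [-0.1, 0.4, 0.0]
width: 0.004
grasp_force: 0.0
```

>>> play_rows(
  motion=[
    [0,0.001,0,0],
    [0,0.001,0,0],
    [0,0.002,0,0],
    [0,0.002,0,0],
    [0,0.003,0,0],
    [0,0.003,0,0],
    [0,0.003,0,0],
    [0,0.003,0,0],
  ],
)

```text
time_s: 24.65
tool_pos: [0.4814, 0.1488, 0.0102]
orientation: [[-0.177, 0.984, -0.0], [0.984, 0.177, -0.002], [-0.001, -0.001, -1.0]]
wrist_force: [3.0, -21.8, 2.1]
width: -0.0
grasp_force: 10.1
```

A −22 N reaction means the flap is on its stop. I'll back off and look.

>>> play_rows(
  motion=[
    [0,-0.01,0,0],
    [0,-0.03,0,0],
    [0,-0.05,0.02,0],
    [0,-0.08,0.06,0],
    [0,-0.13,0.1,0],
    [0,-0.18,0.14,0],
    [0,-0.24,0.16,0],
    [0,-0.3,0.18,0],
  ],
)

```text
time_s: 25.65
tool_pos: [0.4812, -0.1476, 0.19]
orientation: [[-0.177, 0.984, 0.001], [0.984, 0.177, -0.0], [-0.0, 0.001, -1.0]]
wrist_force: [1.5, 0.1, -1.1]
width: 0.001
grasp_force: 0.0
```

>>> play_rows(
  motion=[
    [0,-0.03,0,0],
    [0,-0.06,0,0],
    [0,-0.09,0,0],
    [0,-0.12,0,0],
    [0,-0.14,0,0],
    [0,-0.14,0,0],
    [0,-0.14,0,0],
    [0,-0.14,0,0],
  ],
)

```text
time_s: 26.65
tool_pos: [0.4815, -0.2849, 0.1889]
orientation: [[-0.178, 0.984, -0.0], [0.984, 0.178, 0.0], [0.0, -0.0, -1.0]]
wrist_force: [0.2, 0.5, -0.3]
width: 0.003
grasp_force: 0.0
```

Run:
```python
from h import *
T=env.camera("top");S=env.camera("side")
print(lids("top",T))
a=cv2.resize(T[150:270,70:180],(400,436),interpolation=2);b=cv2.resize(S[80:200,205:315],(400,436),interpolation=2)
cv2.imwrite("pics/f.png",np.hstack([a,b])[:,:,::-1])
```

```text
{'red': [([135.0, 216.5], 254.5, [0.5124, 0.2046])], 'green': [([120.5, 203.0], 262.0, [0.5399, 0.2332])], 'blue': [([116.5, 231.0], 271.5, [0.4848, 0.2411])], 'yellow': []}
```

View pics/f.png

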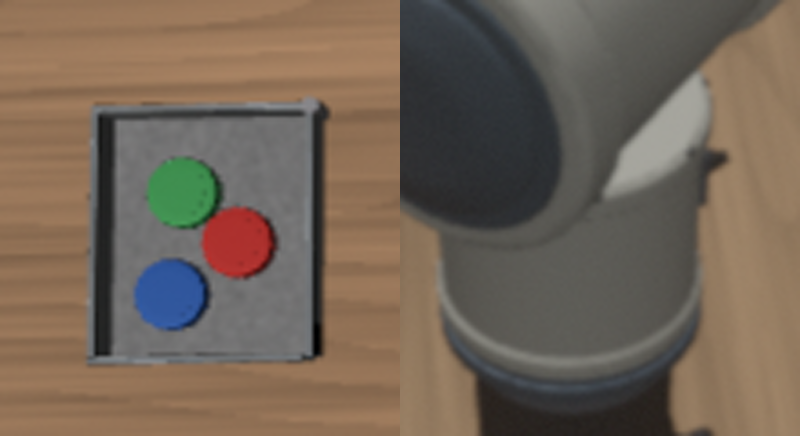

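The top view crop shows all three lids inside the box, with the flap shut across the front from (315,105) to (315,355).

```bash
python3 -c "
from rig import env
print(env.job_done())"
```

```text
the job is handed in; nothing more can be done
None
```

The red, green and blue lids are in the grey box and the flap is pushed shut against its stop; I handed the job in at about 27 s, and the egg cup, measuring cup and coasters were not touched.

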